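Close a denture flask in the trigger clamp, then release the clamp and slide it back

ROBOT

A 7-joint arm with a two-finger parallel gripper is mounted at the origin on the work surface. World frame = base frame: x ahead of the robot, y to its left, z up, the work surface at z = 0. Lengths are in m, angles in rad, forces in N, time in s.
With the tool pointing down it reaches from about 0.4 to 0.85 m from the base axis. Payload 10.4 kg.
Tool frame: the origin (TCP) lies at the very end of the fingers, on their centre line; the grasp point (between the pads) lies 19 mm behind it; y points along the fingers, z is the direction in which the jaws open and shut, and the axes are right-handed (so a half turn about y gives the same grasp; the last joint's range is limited). The gripper opens to 85 mm and grips with 20 to 120 N. Pads are 22 mm wide; open, the fingers measure 114 mm over their backs; the gripper's body (76 mm by 85 mm) begins 54 mm behind the grasp point. The pads swing forward as they close: fully open they stand 13 mm farther back than shut.
Start: joints at [-1.269, 0.332, -0.065, 1.46, 0.022, 1.35, -0.088], TCP at [0.199, 0.592, 0.231] pointing down, gripper open.
Joint ranges: [-2.6, 2.6], [-0.5, 2.12], [-1.47, 1.34], [0.16, 2.42], [-1.27, 4.41], [0.06, 2.06], [-2.6, 2.6]. Speed limits (rad/s): [2.22, 2.22, 2.79, 2.79, 3.14, 3.14, 3.14].

INTERFACE

Orientations are given as a unit quaternion [x, y, z, w].
In Python, from workcell import manip gives the robot as it stands.
- The arm moves only by the tool arm_command, never from a script. Its argument "commands" is a list that holds one entry, the list of rows, each a list of 6 numbers: the shift along the world's x, y, z in cm, then the turn, a rotation vector about the world's x, y, z in degrees. A call has 1 to 20 rows; each row is the pose to reach, as a shift and turn from the pose commanded when the call began; what a row does not reach only later rows make up. A row lasts 1/10 s, in which the tool goes at most 50 mm and 8.59 degrees, less where a joint would pass 70% of its speed; a pose out of reach is approached as far as the arm can. A call with a gripper value outside its range is refused whole. "claw" is the finger opening in cm, from 0 to 8.54, set as the call begins (left out, the last holds). The fingers move at their own pace and stop on an object; "newtons" is the grip in N (left out, the last holds). Time passes only in rows, so rows that repeat a pose let the fingers close. It gives the time, the measured TCP pose, the force and the opening at its end, in the units of the state.
- manip.get_obs(): the state, without advancing time (a new reading comes with each control period).
- manip.camera(name): name is "scene" or "top" or "wrist"; returns a dict with "pixels" (480x640x3 uint8, blue, green, red), "depth" (480x640 float32, m along the optical axis (not along the pixel's ray), 0 where there is no reading), "K" (3x3 intrinsics, pixels), "rvec" (rotation vector, rad) and "tvec" (3), from world to camera coordinates, as OpenCV has them. Camera axes: x right, y down, z forward; pixel columns grow to the right and rows downward; lengths in m; the calibration is good to about 2 mm. A picture is of the moment at which its call begins.
- manip.hand_in(): hands the job in, once; it reports no verdict.
Trained networks look in the newest picture that a camera, given by its name, has taken for a name from the list of things; names that differ only in an ending like _2 or _b are one class to them, and where a whole thing is asked for, a point or a joint stands for the part that bears it (a point fixed in the world has none). Each returns a list of dicts, best first, with "p" (0 to 1); they miss things now and then, are a little off and sometimes report something else, mostly with a low value. They report only what shows in the picture. A call takes as long as a camera call. They do not tell look-alikes from the thing itself.
- manip.masks_of(camera, thing): "mask" (480x640 bool, what is visible of it) and "bbox" ([left, top, right, bottom] in pixels, round what is visible of it).
The state is a dict: "clock": time; "joint_pos": joint angles; "joint_velocities": joint speeds; "tau": joint torques, N m; "position": TCP position; "ee_rot": TCP orientation; "ft_force": force on the tool from outside, world axes, zero at the start; "torque": the same for the moment, N m; "grip_width": opening from 0.0 (shut) to 1.0 (fully open).
Only numpy, scipy, OpenCV 4.12 (cv2) and the standard library are available. Lean on these libraries where they do the work, as an engineer would, in place of code of your own. Each camera call takes 0.05 s, during which the arm holds its last target.

TASK

The brass denture flask lying in the trigger clamp is still open by a few millimetres: pump the clamp's trigger until the two halves of the flask meet rim to rim, squeezing gently, because the plaster mould inside cracks under a hard squeeze. Then push the clamp's steel release lever back and, keeping it pushed, slide the moving jaw all the way back to the rear end of its bar, leaving the flask shut in its place and everything else on the bench where it is.

Things in the scene. Friction and masses are not known exactly. Their poses are not given: they have to be found in the camera images.
- press: Plywood board 370x190x15 mm fixed to the bench, carrying a one-handed trigger clamp that lies on its side, its mid-plane 52 mm above the bench. Origin: on the bench under the bar's centre line. +x along the bar, the way the moving jaw closes; +y the side to which the jaws reach; -y the side of handle, trigger and lever; z up. Board: x -165..205, y -65..125 mm; fixed jaw at x 157 mm.
- jaw (a joint): Position (m) of the sliding body that carries moving jaw, handle, trigger and lever: 0 fully back at the bar's rear end block, growing as it closes; its jaw face is at press x = this value and meets the flask at about 0.086 + flask. A brake lets it be pushed forward (3 N) but not back unless the lever is pressed. A full squeeze advances it 4 to 5 mm; its travel ends at 0.097.
- jaw_face (a point): Centre of the moving jaw's rubber face, 62 mm (along y) x 42 mm high, which presses on the flask's lid; rides on the sliding body.
- handle_back (a point): Point on the rear (-x) face of the black pistol handle, 85 mm from the bar's centre line, at mid-height. The handle is 26 mm deep (x), 28 mm thick (38 to 66 mm above the bench) and runs along -y to 135 mm from the bar's centre line.
- trigger_pad (a point): Point on the front (+x) face of the black trigger blade, 85 mm from the bar's centre line, mid-height, 64 mm in front of handle_back at rest. Blade 10 mm thick, 22 mm high, 28 to 116 mm from the bar's centre line; 24 mm of free space between blade and handle. Its pivot lies beyond the bar, 95 mm from this point. Fully squeezed, this point has moved 20 mm towards the handle.
- trigger (a joint): Trigger angle (rad): 0 at rest (spring return), about 0.21 fully squeezed; first 0.03 idle. At the pad the spring takes 1 to 3 N; closing the flask takes about 9 N if squeezed against the handle, 15 to 17 N if the trigger alone is pushed. Once it is shut, 15 N stalls part-way, below 0.15, and jaw force grows 2 to 3 N per newton: 15 to 20 N is right; 27 N, or a fast hard stop, cracks the mould.
- lever_pad (a point): Front (+x) face of the bright steel release lever, where it is pressed, 44 mm from the bar's centre line on the handle's side, 38 mm in front of the trigger blade. Lever blade 7 mm thick, 20 mm high (42 to 62 mm above the bench), 20 to 58 mm from the bar's centre line. Pushed towards the handle (press -x) with 3 to 10 N it swings about 12 mm to its stop, then drags the whole body back.
- lever (a joint): Release lever angle (rad): 0 at rest (brake on, a spring returns it), 0.20 pressed to its stop; the brake is off above about 0.05.
- flask (a joint): How far the flask's upper half (facing the moving jaw) has gone on along its two guide pins (m): 0 is 8 mm open, 0.008 is shut, rim to rim. Stiff: it needs about 20 N and stays where it is left. The brass flask, 108 x 71 mm over lugs and rims and 60 mm deep when shut, stands loose on its side against the fixed jaw (at first up to 3 mm off it), its top 88 mm above the bench.
- flask_rim (a point): Centre of the rim of the flask's lower half (the half next to the fixed jaw), 52 mm above the bench; the upper half's rim comes to meet it.
- cast: Bystander: plaster cast of a jaw on its base, 70 x 62 x 36 mm.
- spare_flask: Bystander: a second brass flask, closed, 86 x 72 x 56 mm.
- mixing_bowl: Bystander: dark rubber mixing bowl, 116 mm across, 62 mm high.
- paste_jar: Bystander: white jar, 54 mm across, 55 mm high.
- wax_knife: Bystander: spatula-like wax knife with a wooden handle, 170 mm long, lying.
- bench_brush: Bystander: small brush with a wooden handle, 170 mm long, lying.
- wax_tin: Bystander: flat aluminium tin, 48 mm across, 16 mm high, on the clamp's board behind the moving jaw.
Things that resemble listed ones, but are neither listed nor needed, are in the scene too. What is shaped like the part that bears flask but turquoise is not meant.

How it is judged:
By the outcome, as a careful person would: the job done as asked, in the order asked, and still so for the second after the job is handed in, with the robot touching nothing.
It also fails if it takes over 64 s, if anything falls off the work surface, if the arm or the gripper's body presses on something with over 40 N, if the wrist force passes 120 N, or if a joint passes its speed limit or range.

## Working session

There is one attempt and no reset: what is moved stays moved. The work goes in short steps, Python scripts to look and compute and a tool call to move; the robot and the scene stay as the last step left them, time stands still between calls to the robot, and variables do not carry over. Pictures are saved under pics/ and viewed, and the job is handed in when it is done.

Besides the shell and the picture viewer there is one more tool, called after "Request:" by a JSON object that holds its "op" and its "data", one argument or row to a line. arm_command: Moves the arm, as the interface text tells. Its arguments: {"type":"object","properties":{"commands":{"type":"array"},"claw":{"type":"number"},"newtons":{"type":"number"}},"required":["commands"]}

```bash
mkdir -p pics; ls; python3 - <<'E'
from workcell import manip
import cv2,numpy as np
o=manip.get_obs();print({k:np.round(v,3) for k,v in o.items()})
for n in("scene","top"):
    c=manip.camera(n);cv2.imwrite(f"pics/{n}0.png",c["pixels"]);np.savez(f"pics/{n}0.npz",**c)
    print(n,c["K"],c["rvec"],c["tvec"])
    for t in["press","jaw","handle_back","trigger","lever","flask","wax_tin","spare_flask"]:
        for m in manip.masks_of(n,t)[:3]:print(t,round(m["p"],2),m["bbox"])
E
```

```text
pics
{'clock': np.float64(0.0), 'joint_pos': array([-1.269,  0.333, -0.065,  1.461,  0.022,  1.35 , -0.089]), 'joint_velocities': array([-0.   ,  0.   , -0.002, -0.001, -0.001, -0.002, -0.   ]), 'tau': array([-0.0000e+00, -6.2544e+01,  4.9000e-02, -3.9162e+01,  1.6000e-02,
        1.0000e-02,  0.0000e+00]), 'position': array([0.199, 0.592, 0.23 ]), 'ee_rot': array([ 0.698, -0.114,  0.114, -0.697]), 'ft_force': array([ 1.033, -0.245, -0.221]), 'torque': array([ 0.014,  0.042, -0.049]), 'grip_width': np.float64(1.0)}
scene [[445.55851329   0.         320.59277765]
 [  0.         445.55851329 236.29420583]
 [  0.           0.           1.        ]] [ 2.05892884  1.713591   -0.49209343] [-0.08003116 -0.43173446  1.32256956]
press 0.81 [268.6, 203.7, 447.2, 330.8]
jaw 0.72 [322.8, 199.7, 376.1, 305.0]
handle_back 0.73 [322.3, 200.5, 377.8, 303.0]
trigger 0.69 [338.4, 211.1, 351.5, 244.0]
lever 0.56 [312.5, 256.9, 327.7, 314.3]
lever 0.54 [322.0, 233.9, 330.6, 245.7]
lever 0.22 [182.6, 171.7, 212.5, 231.8]
flask 0.83 [201.4, 315.3, 224.9, 367.3]
flask 0.57 [310.0, 262.7, 327.3, 312.4]
flask 0.55 [326.6, 235.8, 329.4, 244.7]
wax_tin 0.83 [405.6, 284.5, 427.9, 308.4]
spare_flask 0.97 [507.6, 229.9, 548.4, 273.8]
top [[572.96413754   0.         321.89374175]
 [  0.         572.96413754 236.07105465]
 [  0.           0.           1.        ]] [ 2.22185944 -2.17161225  0.09188037] [-0.03198078  0.52970554  1.2971697 ]
press 0.85 [216.2, 140.3, 383.6, 258.2]
jaw 0.59 [272.7, 156.2, 329.6, 257.8]
handle_back 0.62 [268.7, 157.2, 331.5, 257.0]
trigger 0.68 [291.0, 206.7, 305.9, 254.8]
lever 0.46 [317.1, 209.5, 322.2, 225.6]
flask 0.86 [427.4, 121.6, 447.5, 169.3]
flask 0.84 [331.2, 147.8, 348.7, 195.7]
flask 0.52 [328.6, 148.8, 363.8, 198.1]
wax_tin 0.81 [237.7, 143.3, 257.8, 166.1]
wax_tin 0.53 [146.5, 286.4, 167.9, 362.6]
spare_flask 0.9 [97.2, 157.7, 151.7, 200.3]
```

View pics/scene0.png

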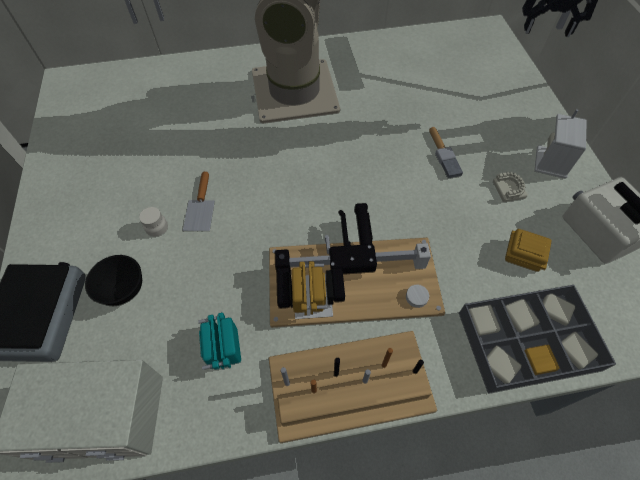

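View pics/top0.png

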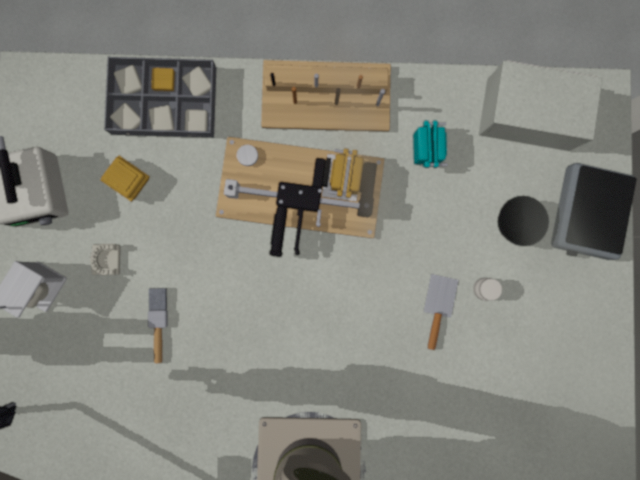

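```bash
python3 - <<'E'
import cv2
a=cv2.imread("pics/top0.png")[130:270,205:395];cv2.imwrite("pics/topc.png",cv2.resize(a,None,fx=4.2,fy=4.2,interpolation=cv2.INTER_CUBIC))
E
```

```text
(no output)
```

View pics/topc.png

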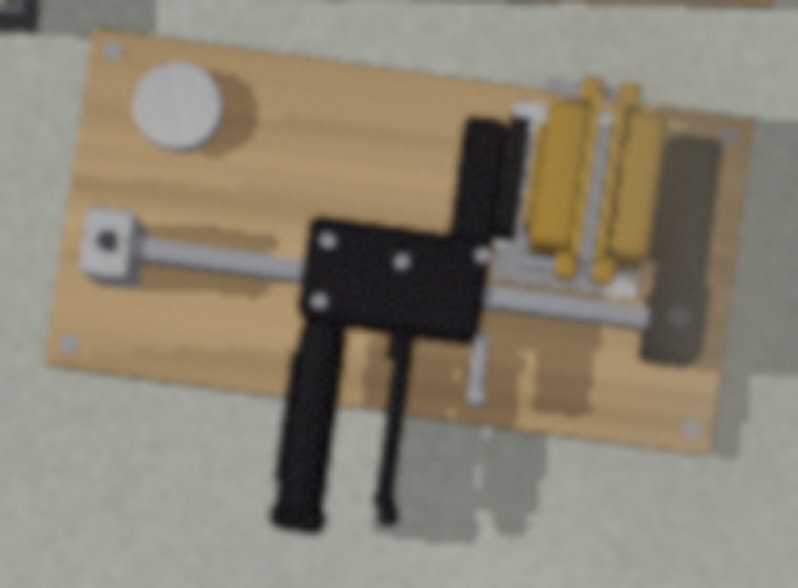

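```bash
cat > h.py <<'E'
import numpy as np,cv2
def load(n): return dict(np.load(n))
def ray(c,u,v,z):
    R=cv2.Rodrigues(c["rvec"])[0];t=c["tvec"].reshape(3)
    d=R.T@np.linalg.inv(c["K"])@np.array([u,v,1.]);o=-R.T@t
    return o+d*(z-o[2])/d[2]
def cloud(c):
    R=cv2.Rodrigues(c["rvec"])[0];t=c["tvec"].reshape(3)
    v,u=np.mgrid[:480,:640];Z=c["depth"];
    p=np.stack([(u-c["K"][0,2])/c["K"][0,0]*Z,(v-c["K"][1,2])/c["K"][1,1]*Z,Z],-1)
    w=(p-t)@R; w[Z<=0]=np.nan
    return w
def proj(c,P): return cv2.projectPoints(np.array(P,float).reshape(-1,3),c["rvec"],c["tvec"],c["K"],None)[0].reshape(-1,2)
E
python3 - <<'E'
from h import *
c=load("pics/top0.npz")
px=[(93,30),(752,120),(710,455),(45,362)]
B=np.array([[-165,125],[205,125],[205,-65],[-165,-65]])/1000
W=np.array([ray(c,x/4.2+205-.4,y/4.2+130-.4,.015) for x,y in px])
print(W.round(4), [np.linalg.norm(W[i]-W[(i+1)%4]) for i in range(4)])
bc=B.mean(0);wc=W[:,:2].mean(0)
H=(B-bc).T@(W[:,:2]-wc);th=np.arctan2(H[0,1]-H[1,0],H[0,0]+H[1,1])
R=np.array([[np.cos(th),-np.sin(th)],[np.sin(th),np.cos(th)]])
o=wc-R@bc;print("yaw",np.degrees(th),"origin",o, "res",(W[:,:2]-(B@R.T+o)).round(4))
w=cloud(c)
# press-frame points
p=(w[...,:2]-o)@R
z=w[...,2]
def rep(name,m):
    print(name,m.sum(),"x",np.nanpercentile(p[...,0][m],[2,50,98]).round(4),"y",np.nanpercentile(p[...,1][m],[2,50,98]).round(4),"z",np.nanpercentile(z[m],[2,50,98]).round(4))
x,y=p[...,0],p[...,1]
rep("board",(abs(x)<.15)&(y>.09)&(y<.12)&(z<.03))
rep("handle",(x<.0)&(x>-.12)&(y<-.05)&(y>-.14)&(z>.04))
for Y in(-.04,-.06,-.085,-.105):
  m=(abs(y-Y)<.004)&(z>.03)&(x<.2)&(x>-.2)
  print(Y,np.sort(x[m]).round(3),)
rep("end",(x<-.12)&(x>-.2)&(abs(y)<.03)&(z>.03))
rep("fixedjaw",(x>.15)&(x<.21)&(y>-.03)&(y<.11)&(z>.04))
for Y in(.03,.05,.07):
  m=(abs(y-Y)<.0025)&(z>.03)&(x<.22)&(x>0)
  i=np.argsort(x[m]);print(Y,[(a,b) for a,b in zip(x[m][i].round(3),z[m][i].round(3))])
E
```

```text
[[ 0.756   0.2058  0.015 ]
 [ 0.7153 -0.1594  0.015 ]
 [ 0.529  -0.1392  0.015 ]
 [ 0.5714  0.2259  0.015 ]] [np.float64(0.36744133212423363), np.float64(0.18738759022848503), np.float64(0.36746739785934585), np.float64(0.18568236201817176)]
yaw -96.43398149152003 origin [0.61532539 0.05650547] res [[-0.0021 -0.0007]
 [-0.0013  0.0018]
 [ 0.0012  0.0008]
 [ 0.0022 -0.0019]]
board 1165 x [-0.1457 -0.0285  0.1221] y [0.0906 0.1069 0.1195] z [0.0092 0.0149 0.0286]
handle 510 x [-0.0278 -0.0135 -0.0005] y [-0.1364 -0.0936 -0.0523] z [0.0547 0.0638 0.0708]
-0.04 [-0.026 -0.026 -0.025 -0.024 -0.023 -0.023 -0.021 -0.021 -0.02  -0.019
 -0.019 -0.018 -0.018 -0.017 -0.016 -0.016 -0.016 -0.014 -0.014 -0.014
 -0.014 -0.012 -0.012 -0.012 -0.012 -0.01  -0.009 -0.009 -0.007 -0.007
 -0.007 -0.005 -0.005 -0.005 -0.004 -0.003 -0.003 -0.002 -0.001 -0.001
 -0.001 -0.001  0.023  0.024  0.026  0.026  0.026  0.028  0.028  0.029
  0.03   0.03   0.031  0.031  0.032  0.033  0.033  0.033  0.035  0.035
  0.035  0.035  0.035  0.068  0.069  0.069  0.069  0.071  0.071  0.071
  0.073  0.073  0.073]
-0.06 [-0.028 -0
[... 17016 characters left out ...]
164), np.float64(0.07)), (np.float64(0.166), np.float64(0.072)), (np.float64(0.166), np.float64(0.068)), (np.float64(0.167), np.float64(0.062)), (np.float64(0.169), np.float64(0.065)), (np.float64(0.17), np.float64(0.07)), (np.float64(0.171), np.float64(0.066)), (np.float64(0.171), np.float64(0.064)), (np.float64(0.173), np.float64(0.065)), (np.float64(0.173), np.float64(0.067)), (np.float64(0.175), np.float64(0.067)), (np.float64(0.175), np.float64(0.069)), (np.float64(0.178), np.float64(0.064)), (np.float64(0.178), np.float64(0.066)), (np.float64(0.179), np.float64(0.067)), (np.float64(0.18), np.float64(0.064)), (np.float64(0.182), np.float64(0.064)), (np.float64(0.183), np.float64(0.06))]
```

```bash
python3 - <<'E'
from h import *
from scipy.spatial.transform import Rotation as Ro
R=Ro.from_quat([0.698,-0.114,0.114,-0.697]).as_matrix();print(R.round(3))
th=np.radians(-96.43);px=np.array([np.cos(th),np.sin(th),0]);py=np.array([-np.sin(th),np.cos(th),0])
d=np.array([0,0,-1.])
for s in(1,-1):
  for nm,z in(("z||y",s*py),("z||x",s*px)):
    T=np.column_stack([np.cross(d,z),d,z]);print(nm,s,np.degrees(Ro.from_matrix(T@R.T).as_rotvec()).round(1))
E
```

```text
[[ 0.948 -0.     0.318]
 [-0.318 -0.001  0.948]
 [ 0.    -1.    -0.001]]
z||y 1 [  0.1  -0.1 -77.9]
z||x 1 [-0.000e+00 -1.000e-01 -1.679e+02]
z||y -1 [1.000e-01 1.000e-01 1.021e+02]
z||x -1 [ 0.1 -0.  12.1]
```

Request:
{"op": "arm_command", "data": {
  "commands": [
    [[1,-2,0,0,0,-3],[3,-6,0,0,0,-8],[5,-9.5,0,0,0,-13],[7,-13,0,0,0,-18],[9,-17,0,0,0,-23],[11,-20.5,0,0,0,-28],[13,-24,0,0,0,-33],[15,-28,0,0,0,-38],[17,-32,0,0,0,-43],[19,-35.5,0,0,0,-48],[21,-39,0,0,0,-53],[23,-43,0,0,0,-58],[25,-47,0,0,0,-63],[27,-50.5,0,0,0,-68],[29,-54,0,0,0,-73],[30.5,-57,0,0,0,-77],[31,-57.9,0,0,0,-77.9],[31,-57.9,0,0,0,-77.9],[31,-57.9,0,0,0,-77.9]]
  ],
  "claw": 0,
  "newtons": 60
}}

```text
clock: 2.8
position: [0.5091, 0.0147, 0.2312]
ee_rot: [-0.471, 0.527, -0.527, 0.471]
ft_force: [0.1, 1.1, 0.2]
grip_width: -0.0
```

```bash
python3 - <<'E'
from h import *
from workcell import manip
o=manip.get_obs();print(o["clock"],o["position"],o["ee_rot"],o["ft_force"],o["joint_pos"].round(2))
c=manip.camera("wrist");cv2.imwrite("pics/w1.png",c["pixels"]);np.savez("pics/w1.npz",**c)
c=manip.camera("top");cv2.imwrite("pics/t1.png",c["pixels"]);np.savez("pics/t1.npz",**c)
E
```

```text
2.8 [0.50905844 0.01466235 0.23121373] [-0.47140238  0.52725904 -0.52684164  0.47139748] [0.09412215 1.05628981 0.19250356] [-0.63  0.07  0.54  1.79 -0.04  1.3  -0.19]
```

View pics/w1.png

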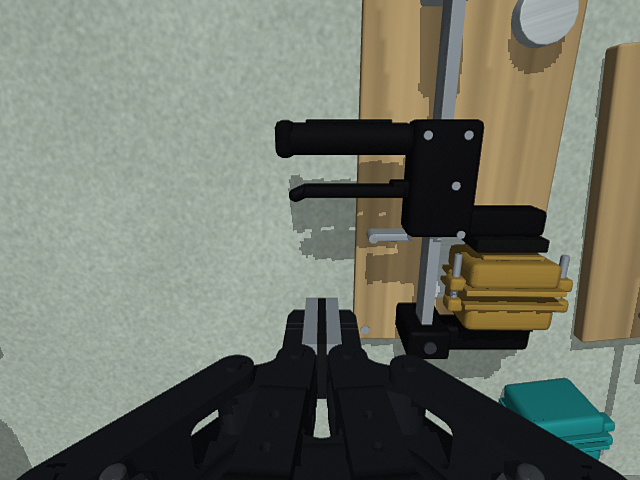

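```bash
cat >> h.py <<'E'
TH=np.radians(-96.43);O=np.array([0.6153,0.0565])
RP=np.array([[np.cos(TH),-np.sin(TH)],[np.sin(TH),np.cos(TH)]])
def topress(w): return (w[...,:2]-O)@RP
def toworld(p): return np.asarray(p)@RP.T+O
E
python3 - <<'E'
from h import *
for n in("w1","t1"):
  c=load(f"pics/{n}.npz");w=cloud(c);p=topress(w);x,y=p[...,0],p[...,1];z=w[...,2]
  print(n)
  for Y in(-.045,-.07,-.085,-.1):
    m=(abs(y-Y)<.003)&(z>.035)&(z<.09)&(x<.12)&(x>-.15)
    xs=np.sort(x[m]); 
    if len(xs)==0: continue
    g=np.split(xs,np.where(np.diff(xs)>.006)[0]+1);print(Y,[(a[0].round(4),a[-1].round(4),len(a)) for a in g])
  for Y in(.03,.05,.07):
    m=(abs(y-Y)<.003)&(z>.035)&(z<.1)&(x<.2)&(x>.0)
    xs=np.sort(x[m]); g=np.split(xs,np.where(np.diff(xs)>.004)[0]+1);print(Y,[(a[0].round(4),a[-1].round(4),len(a)) for a in g])
  m=(abs(x-.175)<.01)&(y>-.03)&(y<.12)&(z>.035);print("fixed jaw y",np.percentile(y[m],[1,99]) if m.any() else 0)
  m=(abs(x+.06)<.02)&(abs(y)<.04)&(z>.03);print("bar y",np.percentile(y[m],[2,50,98]) if m.any() else 0)
  m=(x>-.02)&(x<.035)&(y<-.05)&(y>-.15)&(z>.035);print("y end",np.percentile(y[m],[1]))
# board corners in wrist: check overlay
c=load("pics/w1.npz");im=c["pixels"].copy()
B=[(-.165,.125,.015),(.205,.125,.015),(.205,-.065,.015),(-.165,-.065,.015),(-.028,-.085,.066),(.036,-.085,.063),(.074,-.044,.062),(0,0,.06),(.1,0,.06),(.157,0,.07)]
P=proj(c,[[*toworld(b[:2]),b[2]] for b in B])
for q in P: cv2.circle(im,tuple(int(v) for v in q.round()),3,(0,0,255),-1)
cv2.imwrite("pics/w1o.png",im)
E
```

```text
w1
-0.045 [(np.float64(-0.0295), np.float64(-0.0018), 257), (np.float64(0.0241), np.float64(0.0339), 107), (np.float64(0.066), np.float64(0.0726), 87)]
-0.07 [(np.float64(-0.0295), np.float64(-0.0017), 265), (np.float64(0.0241), np.float64(0.034), 105)]
-0.085 [(np.float64(-0.0294), np.float64(-0.0017), 280), (np.float64(0.0242), np.float64(0.0341), 105)]
-0.1 [(np.float64(-0.0294), np.float64(-0.0017), 251), (np.float64(0.0241), np.float64(0.034), 104)]
0.03 [(np.float64(0.0036), np.float64(0.0044), 2), (np.float64(0.0108), np.float64(0.0108), 1), (np.float64(0.0149), np.float64(0.0157), 2), (np.float64(0.023), np.float64(0.023), 1), (np.float64(0.0281), np.float64(0.0298), 2), (np.float64(0.0348), np.float64(0.0348), 1), (np.float64(0.0419), np.float64(0.0779), 212), (np.float64(0.086), np.float64(0.1133), 541), (np.float64(0.1214), np.float64(0.1489), 301), (np.float64(0.155), np.float64(0.1808), 226)]
0.05 [(np.float64(0.0438), np.float64(0.1132), 636), (np.float64(0.1217), np.float64(0.1488), 234), (np.float64(0.1534), np.float64(0.1576), 18), (np.float64(0.162), np.float64(0.18
[... 230 characters left out ...]
0.09567311]
bar y [-0.00666302 -0.0045065   0.00344052]
y end [-0.13701158]
t1
0.03 [(np.float64(0.0012), np.float64(0.0056), 3), (np.float64(0.0125), np.float64(0.0683), 43), (np.float64(0.1077), np.float64(0.1145), 12), (np.float64(0.1235), np.float64(0.1512), 57), (np.float64(0.1583), np.float64(0.183), 31)]
0.05 [(np.float64(0.0453), np.float64(0.081), 42), (np.float64(0.085), np.float64(0.1156), 39), (np.float64(0.1245), np.float64(0.1832), 69)]
0.07 [(np.float64(0.0467), np.float64(0.0808), 41), (np.float64(0.0849), np.float64(0.1156), 39), (np.float64(0.1242), np.float64(0.1822), 71)]
fixed jaw y [-0.02039816  0.09690401]
bar y [-0.00553691 -0.00167938  0.00452674]
y end [-0.14870767]
```

View pics/w1o.png

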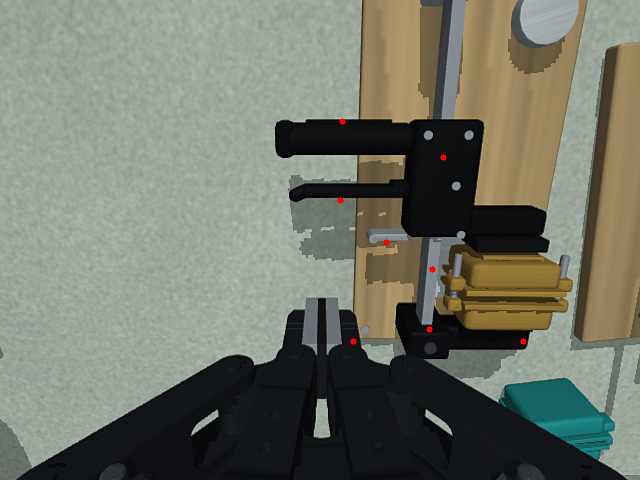

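Request:
{"op": "arm_command", "data": {
  "commands": [
    [[0.8,0,-3,0,0,0],[1.6,0,-7,0,0,0],[1.6,0,-11,0,0,0],[1.6,0,-15,0,0,0],[1.6,0,-17.5,0,0,0],[1.6,0,-19,0,0,0],[1.6,0,-19.2,0,0,0],[1.6,0,-19.2,0,0,0],[1.6,0,-19.2,0,0,0]]
  ]
}}

```text
clock: 3.8
position: [0.5261, 0.014, 0.0404]
ee_rot: [0.47, -0.527, 0.528, -0.472]
ft_force: [0.4, 0.5, 0.5]
grip_width: -0.002
```

```bash
cat > look.py <<'E'
import sys
from h import *
from workcell import manip
n=sys.argv[1];cams=sys.argv[2:] or["wrist"]
o=manip.get_obs();print(round(o["clock"],2),o["position"].round(4),"press",topress(o["position"]).round(4),"F",o["ft_force"].round(2),"Fpress",(o["ft_force"][:2]@RP).round(2))
for k in cams:
  c=manip.camera(k);cv2.imwrite(f"pics/{n}_{k}.png",c["pixels"]);np.savez(f"pics/{n}_{k}.npz",**c)
  w=cloud(c);p=topress(w);x,y=p[...,0],p[...,1];z=w[...,2]
  def grp(Y,lo,hi,zl,zh,gap):
    m=(abs(y-Y)<.004)&(z>zl)&(z<zh)&(x<hi)&(x>lo);xs=np.sort(x[m])
    if len(xs)==0: return []
    return [(float(a[0].round(4)),float(a[-1].round(4)),len(a)) for a in np.split(xs,np.where(np.diff(xs)>gap)[0]+1)]
  print(k,"trig-side y-.085",grp(-.085,-.2,.12,.05,.075,.005),"y-.045",grp(-.045,-.2,.12,.05,.075,.005))
  for Y in(.045,.06,.075): print(" flask row",Y,grp(Y,-.1,.165,.055,.1,.0025))
E
python3 look.py a wrist
```

```text
3.8 [0.5261 0.014  0.0404] press [ 0.0523 -0.0839] F [0.44 0.48 0.49] Fpress [-0.52  0.38]
wrist trig-side y-.085 [(-0.0297, -0.0015, 2206), (0.0239, 0.0337, 760), (0.0401, 0.0421, 764)] y-.045 [(-0.0297, -0.0015, 2100), (0.0205, 0.034, 815)]
 flask row 0.045 [(0.0692, 0.0692, 1)]
 flask row 0.06 []
 flask row 0.075 []
```

View pics/a_wrist.png

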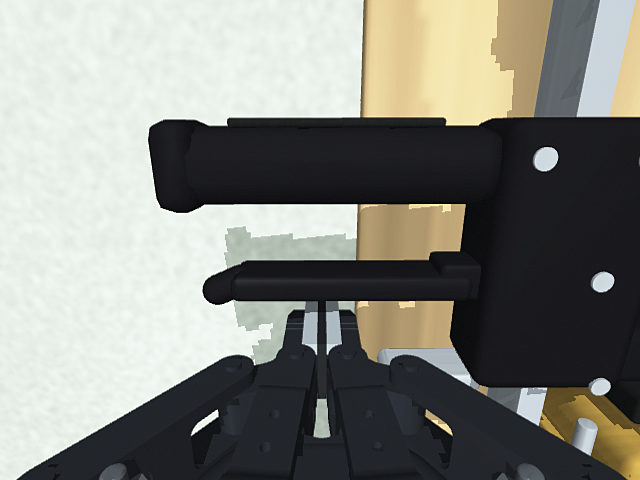

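Request:
{"op": "arm_command", "data": {
  "commands": [
    [[0.03,0.3,0,0,0,0],[0.06,0.5,0,0,0,0],[0.07,0.6,0,0,0,0],[0.08,0.7,0,0,0,0],[0.09,0.8,0,0,0,0],[0.1,0.9,0,0,0,0],[0.11,1.0,0,0,0,0]]
  ]
}}

```text
clock: 4.55
position: [0.5264, 0.0231, 0.0393]
ee_rot: [0.471, -0.528, 0.528, -0.471]
ft_force: [-1.8, -2.1, 1.8]
grip_width: -0.001
```

Request:
{"op": "arm_command", "data": {
  "commands": [
    [[0.01,0.1,0,0,0,0],[0.02,0.2,0,0,0,0],[0.03,0.3,0,0,0,0],[0.04,0.4,0,0,0,0]]
  ]
}}

```text
clock: 4.95
position: [0.5264, 0.0264, 0.0392]
ee_rot: [-0.471, 0.528, -0.528, 0.47]
ft_force: [-4.2, -5.0, 4.3]
grip_width: -0.001
```

```bash
python3 look.py b wrist top; python3 -c "
from workcell import manip;o=manip.get_obs();print(o['torque'],o['ft_force'])"
```

```text
4.95 [0.5264 0.0264 0.0392] press [ 0.0399 -0.085 ] F [-4.18 -5.01  4.29] Fpress [ 5.45 -3.59]
wrist trig-side y-.085 [(-0.0289, -0.0012, 2059), (0.0174, 0.0472, 1320)] y-.045 [(-0.0288, -0.0004, 1968), (0.0187, 0.0313, 819), (0.0685, 0.0731, 40)]
 flask row 0.045 [(0.0697, 0.0697, 1)]
 flask row 0.06 []
 flask row 0.075 []
top trig-side y-.085 [] y-.045 []
 flask row 0.045 [(0.0476, 0.115, 106), (0.1236, 0.1506, 47), (0.1542, 0.1648, 20)]
 flask row 0.06 [(0.0462, 0.1151, 112), (0.1239, 0.1506, 46), (0.1542, 0.1631, 16)]
 flask row 0.075 [(0.0464, 0.1151, 110), (0.1238, 0.1512, 48), (0.1542, 0.1639, 20)]
[-0.99853647  0.81852237 -0.03525996] [-4.02026304 -5.58317462  4.16275325]
```

View pics/b_wrist.png

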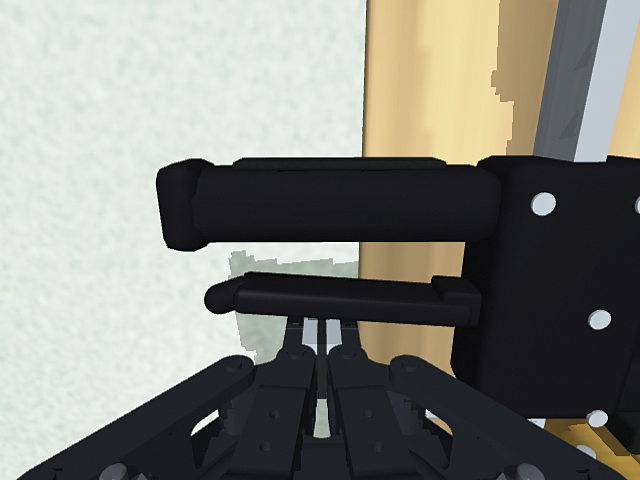

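Request:
{"op": "arm_command", "data": {
  "commands": [
    [[0.01,0.1,0,0,0,0],[0.02,0.2,0,0,0,0],[0.03,0.3,0,0,0,0],[0.04,0.4,0,0,0,0]]
  ]
}}

```text
clock: 5.45
position: [0.5266, 0.0301, 0.0392]
ee_rot: [-0.471, 0.528, -0.528, 0.47]
ft_force: [-4.8, -6.2, 4.5]
grip_width: -0.001
```

Request:
{"op": "arm_command", "data": {
  "commands": [
    [[0.01,0.1,0,0,0,0],[0.02,0.2,0,0,0,0],[0.03,0.3,0,0,0,0]]
  ]
}}

```text
clock: 5.75
position: [0.5269, 0.0326, 0.0392]
ee_rot: [0.471, -0.528, 0.528, -0.47]
ft_force: [-4.9, -8.7, 5.5]
grip_width: -0.002
```

Request:
{"op": "arm_command", "data": {
  "commands": [
    [[0.01,0.1,0,0,0,0],[0.02,0.2,0,0,0,0],[0.03,0.3,0,0,0,0]]
  ]
}}

```text
clock: 6.05
position: [0.5271, 0.0344, 0.0391]
ee_rot: [0.471, -0.528, 0.529, -0.469]
ft_force: [-5.1, -13.6, 6.9]
grip_width: -0.003
```

Request:
{"op": "arm_command", "data": {
  "commands": [
    [[0.01,0.1,0,0,0,0],[0.02,0.2,0,0,0,0],[0.03,0.3,0,0,0,0]]
  ]
}}

```text
clock: 6.35
position: [0.5272, 0.0355, 0.0391]
ee_rot: [0.471, -0.528, 0.529, -0.468]
ft_force: [-7.4, -19.9, 8.2]
grip_width: 0.001
```

```bash
python3 look.py c wrist top
```

```text
6.35 [0.5272 0.0355 0.0391] press [ 0.0307 -0.0852] F [ -7.41 -19.9    8.18] Fpress [20.6  -5.13]
wrist trig-side y-.085 [(-0.0254, 0.0009, 1938), (0.0072, 0.022, 1354), (0.0278, 0.0278, 1), (0.0344, 0.0344, 2)] y-.045 [(-0.0254, 0.0009, 1829), (0.0155, 0.027, 753)]
 flask row 0.045 [(0.048, 0.0496, 27), (0.068, 0.0745, 50)]
 flask row 0.06 []
 flask row 0.075 []
top trig-side y-.085 [] y-.045 []
 flask row 0.045 [(0.0501, 0.1168, 116), (0.1256, 0.1645, 63)]
 flask row 0.06 [(0.0501, 0.1173, 113), (0.1257, 0.165, 59)]
 flask row 0.075 [(0.0505, 0.1178, 107), (0.126, 0.1649, 65)]
```

Request:
{"op": "arm_command", "data": {
  "commands": [
    [[-0.05,-0.5,0,0,0,0],[-0.12,-1.2,0,0,0,0],[-0.2,-2.0,0,0,0,0],[-0.28,-2.65,0,0,0,0],[-0.28,-2.65,0,0,0,0],[-0.28,-2.65,0,0,0,0],[-0.28,-2.65,0,0,0,0]]
  ]
}}

```text
clock: 7.15
position: [0.5256, 0.0145, 0.0394]
ee_rot: [-0.471, 0.527, -0.527, 0.471]
ft_force: [-0.2, -0.0, -0.4]
grip_width: 0.003
```

```bash
python3 look.py d wrist
```

```text
7.15 [0.5256 0.0145 0.0394] press [ 0.0517 -0.0844] F [-0.16 -0.03 -0.36] Fpress [ 0.05 -0.16]
wrist trig-side y-.085 [(-0.0254, 0.0025, 2128), (0.0279, 0.0415, 1398)] y-.045 [(-0.0255, 0.0027, 2062), (0.0253, 0.0381, 832)]
 flask row 0.045 []
 flask row 0.06 []
 flask row 0.075 []
```

Request:
{"op": "arm_command", "data": {
  "commands": [
    [[0.02,0.2,0,0,0,0],[0.03,0.3,0,0,0,0],[0.04,0.4,0,0,0,0],[0.05,0.5,0,0,0,0],[0.06,0.6,0,0,0,0],[0.07,0.7,0,0,0,0],[0.08,0.8,0,0,0,0]]
  ]
}}

```text
clock: 7.9
position: [0.5257, 0.0209, 0.0392]
ee_rot: [0.471, -0.528, 0.528, -0.47]
ft_force: [-5.3, -7.0, 3.8]
grip_width: 0.0
```

Request:
{"op": "arm_command", "data": {
  "commands": [
    [[0.01,0.1,0,0,0,0],[0.02,0.2,0,0,0,0],[0.03,0.3,0,0,0,0],[0.04,0.4,0,0,0,0]]
  ]
}}

```text
clock: 8.3
position: [0.5257, 0.0235, 0.0391]
ee_rot: [0.471, -0.528, 0.528, -0.469]
ft_force: [-6.5, -11.4, 6.2]
grip_width: 0.002
```

Request:
{"op": "arm_command", "data": {
  "commands": [
    [[0.01,0.1,0,0,0,0],[0.02,0.2,0,0,0,0],[0.03,0.3,0,0,0,0]]
  ]
}}

```text
clock: 8.6
position: [0.5257, 0.0252, 0.0391]
ee_rot: [0.472, -0.528, 0.529, -0.468]
ft_force: [-8.2, -15.0, 7.9]
grip_width: -0.001
```

Request:
{"op": "arm_command", "data": {
  "commands": [
    [[0.01,0.1,0,0,0,0],[0.02,0.2,0,0,0,0],[0.03,0.3,0,0,0,0]]
  ]
}}

```text
clock: 8.9
position: [0.5259, 0.0276, 0.0391]
ee_rot: [0.472, -0.528, 0.529, -0.468]
ft_force: [-7.8, -15.8, 8.5]
grip_width: -0.005
```

```bash
python3 look.py e wrist top
```

```text
8.9 [0.5259 0.0276 0.0391] press [ 0.0387 -0.0856] F [ -7.77 -15.78   8.5 ] Fpress [16.55 -5.95]
wrist trig-side y-.085 [(-0.0236, 0.0052, 2008), (0.0159, 0.0395, 1364), (0.049, 0.049, 1)] y-.045 [(-0.0237, 0.0028, 1882), (0.0212, 0.0324, 768), (0.0702, 0.073, 48)]
 flask row 0.045 [(0.0501, 0.0502, 2), (0.074, 0.0753, 4)]
 flask row 0.06 []
 flask row 0.075 []
top trig-side y-.085 [] y-.045 []
 flask row 0.045 [(0.0523, 0.1193, 109), (0.1261, 0.1579, 53), (0.1607, 0.165, 9)]
 flask row 0.06 [(0.0527, 0.1194, 114), (0.1263, 0.1641, 63)]
 flask row 0.075 [(0.0528, 0.1196, 107), (0.1263, 0.1637, 61)]
```

Request:
{"op": "arm_command", "data": {
  "commands": [
    [[0.01,0.1,0,0,0,0],[0.02,0.2,0,0,0,0],[0.03,0.3,0,0,0,0]]
  ]
}}

```text
clock: 9.3
position: [0.5262, 0.0301, 0.0391]
ee_rot: [0.472, -0.528, 0.529, -0.468]
ft_force: [-7.9, -17.5, 7.9]
grip_width: -0.001
```

Request:
{"op": "arm_command", "data": {
  "commands": [
    [[0.01,0.1,0,0,0,0],[0.02,0.2,0,0,0,0],[0.02,0.25,0,0,0,0]]
  ]
}}

```text
clock: 9.6
position: [0.5265, 0.0316, 0.0391]
ee_rot: [0.472, -0.528, 0.53, -0.468]
ft_force: [-8.4, -22.2, 8.9]
grip_width: -0.007
```

```bash
python3 look.py f wrist top
```

```text
9.6 [0.5265 0.0316 0.0391] press [ 0.0347 -0.0855] F [ -8.45 -22.16   8.86] Fpress [22.97 -5.91]
wrist trig-side y-.085 [(-0.0217, 0.0047, 1947), (0.0108, 0.0333, 1361), (0.0386, 0.0439, 4)] y-.045 [(-0.0217, 0.0046, 1844), (0.0195, 0.0309, 765), (0.0724, 0.0739, 5)]
 flask row 0.045 [(0.0516, 0.0531, 18), (0.0738, 0.0778, 32)]
 flask row 0.06 []
 flask row 0.075 []
top trig-side y-.085 [] y-.045 []
 flask row 0.045 [(0.0545, 0.1213, 107), (0.1262, 0.1649, 63)]
 flask row 0.06 [(0.0546, 0.1209, 107), (0.1263, 0.1647, 58)]
 flask row 0.075 [(0.0548, 0.1214, 105), (0.1263, 0.1635, 59)]
```

Request:
{"op": "arm_command", "data": {
  "commands": [
    [[-0.05,-0.5,0,0,0,0],[-0.12,-1.2,0,0,0,0],[-0.2,-2.0,0,0,0,0],[-0.28,-2.65,0,0,0,0],[-0.28,-2.75,0,0,0,0],[-0.28,-2.75,0,0,0,0],[-0.28,-2.75,0,0,0,0]]
  ]
}}

```text
clock: 10.4
position: [0.5252, 0.0106, 0.0394]
ee_rot: [-0.471, 0.527, -0.527, 0.471]
ft_force: [-0.1, -0.1, 0.8]
grip_width: 0.003
```

Request:
{"op": "arm_command", "data": {
  "commands": [
    [[0.02,0.2,0,0,0,0],[0.04,0.4,0,0,0,0],[0.05,0.5,0,0,0,0],[0.06,0.6,0,0,0,0],[0.07,0.7,0,0,0,0],[0.08,0.8,0,0,0,0],[0.09,0.9,0,0,0,0]]
  ]
}}

```text
clock: 11.1
position: [0.5252, 0.0176, 0.0392]
ee_rot: [0.471, -0.528, 0.528, -0.47]
ft_force: [-4.3, -6.9, 4.0]
grip_width: 0.003
```

Request:
{"op": "arm_command", "data": {
  "commands": [
    [[0.01,0.1,0,0,0,0],[0.02,0.2,0,0,0,0],[0.03,0.3,0,0,0,0],[0.04,0.4,0,0,0,0]]
  ]
}}

```text
clock: 11.5
position: [0.5252, 0.0199, 0.0392]
ee_rot: [0.471, -0.528, 0.528, -0.469]
ft_force: [-6.7, -11.5, 7.1]
grip_width: -0.0
```

Request:
{"op": "arm_command", "data": {
  "commands": [
    [[0.01,0.1,0,0,0,0],[0.02,0.2,0,0,0,0],[0.03,0.3,0,0,0,0]]
  ]
}}

```text
clock: 11.8
position: [0.5253, 0.022, 0.0391]
ee_rot: [0.471, -0.528, 0.529, -0.468]
ft_force: [-7.1, -14.5, 8.1]
grip_width: -0.002
```

```bash
python3 look.py g wrist top
```

```text
11.8 [0.5253 0.022  0.0391] press [ 0.0444 -0.0856] F [ -7.08 -14.53   8.1 ] Fpress [15.23 -5.4 ]
wrist trig-side y-.085 [(-0.0209, 0.0075, 2034), (0.022, 0.0353, 1334), (0.0404, 0.0535, 11)] y-.045 [(-0.0209, 0.006, 1927), (0.024, 0.0369, 794), (0.0741, 0.0788, 56)]
 flask row 0.045 [(0.0781, 0.0781, 1)]
 flask row 0.06 []
 flask row 0.075 []
top trig-side y-.085 [] y-.045 []
 flask row 0.045 [(0.0545, 0.1213, 114), (0.126, 0.158, 54), (0.1605, 0.165, 9)]
 flask row 0.06 [(0.0549, 0.1216, 110), (0.1261, 0.1648, 63)]
 flask row 0.075 [(0.055, 0.1218, 113), (0.1262, 0.1638, 65)]
```

Request:
{"op": "arm_command", "data": {
  "commands": [
    [[0.01,0.1,0,0,0,0],[0.02,0.2,0,0,0,0],[0.03,0.3,0,0,0,0]]
  ]
}}

```text
clock: 12.2
position: [0.5255, 0.0245, 0.0391]
ee_rot: [0.472, -0.528, 0.529, -0.468]
ft_force: [-7.2, -16.5, 8.6]
grip_width: 0.002
```

Request:
{"op": "arm_command", "data": {
  "commands": [
    [[0.01,0.1,0,0,0,0],[0.02,0.2,0,0,0,0],[0.03,0.3,0,0,0,0]]
  ]
}}

```text
clock: 12.5
position: [0.5259, 0.027, 0.0391]
ee_rot: [0.471, -0.528, 0.529, -0.468]
ft_force: [-8.0, -18.0, 8.5]
grip_width: 0.004
```

Request:
{"op": "arm_command", "data": {
  "commands": [
    [[0.01,0.1,0,0,0,0],[0.02,0.2,0,0,0,0]]
  ]
}}

```text
clock: 12.7
position: [0.5261, 0.0281, 0.0391]
ee_rot: [0.472, -0.528, 0.53, -0.468]
ft_force: [-8.4, -22.5, 8.4]
grip_width: 0.003
```

```bash
python3 look.py h wrist top
```

```text
12.7 [0.5261 0.0281 0.0391] press [ 0.0383 -0.0855] F [ -8.37 -22.47   8.36] Fpress [23.26 -5.8 ]
wrist trig-side y-.085 [(-0.0181, 0.0085, 1936), (0.0148, 0.0502, 1369)] y-.045 [(-0.018, 0.0083, 1844), (0.0232, 0.0343, 752), (0.0764, 0.0773, 4)]
 flask row 0.045 [(0.0553, 0.0572, 19), (0.0767, 0.0816, 37)]
 flask row 0.06 []
 flask row 0.075 []
top trig-side y-.085 [] y-.045 []
 flask row 0.045 [(0.0573, 0.1647, 176)]
 flask row 0.06 [(0.0574, 0.1649, 171)]
 flask row 0.075 [(0.0575, 0.1237, 104), (0.1263, 0.164, 61)]
```

Request:
{"op": "arm_command", "data": {
  "commands": [
    [[-0.05,-0.5,0,0,0,0],[-0.12,-1.2,0,0,0,0],[-0.2,-2.0,0,0,0,0],[-0.28,-2.65,0,0,0,0],[-0.28,-2.8,0,0,0,0],[-0.28,-2.8,0,0,0,0],[-0.28,-2.8,0,0,0,0]]
  ]
}}

```text
clock: 13.5
position: [0.5247, 0.0065, 0.0394]
ee_rot: [-0.471, 0.527, -0.527, 0.471]
ft_force: [-1.0, 0.9, -0.6]
grip_width: 0.003
```

Request:
{"op": "arm_command", "data": {
  "commands": [
    [[0.02,0.2,0,0,0,0],[0.04,0.4,0,0,0,0],[0.05,0.5,0,0,0,0],[0.06,0.6,0,0,0,0],[0.07,0.7,0,0,0,0],[0.08,0.8,0,0,0,0],[0.09,0.9,0,0,0,0]]
  ]
}}

```text
clock: 14.2
position: [0.5249, 0.0138, 0.0392]
ee_rot: [0.471, -0.528, 0.528, -0.47]
ft_force: [-4.1, -7.0, 4.4]
grip_width: -0.002
```

Request:
{"op": "arm_command", "data": {
  "commands": [
    [[0.01,0.1,0,0,0,0],[0.02,0.2,0,0,0,0],[0.03,0.3,0,0,0,0],[0.04,0.4,0,0,0,0]]
  ]
}}

```text
clock: 14.6
position: [0.5248, 0.016, 0.0392]
ee_rot: [0.471, -0.528, 0.528, -0.469]
ft_force: [-7.0, -12.8, 5.5]
grip_width: 0.006
```

Request:
{"op": "arm_command", "data": {
  "commands": [
    [[0.01,0.1,0,0,0,0],[0.02,0.2,0,0,0,0],[0.03,0.3,0,0,0,0]]
  ]
}}

```text
clock: 14.9
position: [0.5249, 0.018, 0.0391]
ee_rot: [0.471, -0.528, 0.529, -0.468]
ft_force: [-8.8, -15.2, 7.7]
grip_width: -0.002
```

```bash
python3 look.py i wrist top
```

```text
14.9 [0.5249 0.018  0.0391] press [ 0.0484 -0.0855] F [ -8.77 -15.19   7.68] Fpress [16.08 -7.02]
wrist trig-side y-.085 [(-0.0172, 0.0109, 2022), (0.0256, 0.0508, 1333), (0.0571, 0.0571, 1)] y-.045 [(-0.0173, 0.0095, 1927), (0.0288, 0.0405, 788), (0.0777, 0.0825, 52)]
 flask row 0.045 [(0.0809, 0.0818, 3)]
 flask row 0.06 []
 flask row 0.075 []
top trig-side y-.085 [] y-.045 []
 flask row 0.045 [(0.059, 0.1526, 158), (0.1552, 0.1649, 17)]
 flask row 0.06 [(0.0593, 0.1649, 165)]
 flask row 0.075 [(0.0581, 0.1635, 173)]
```

Request:
{"op": "arm_command", "data": {
  "commands": [
    [[0.01,0.07,0,0,0,0],[0.01,0.14,0,0,0,0],[0.02,0.2,0,0,0,0]]
  ]
}}

```text
clock: 15.3
position: [0.525, 0.0196, 0.0391]
ee_rot: [0.472, -0.528, 0.529, -0.468]
ft_force: [-8.8, -15.8, 8.1]
grip_width: -0.001
```

Request:
{"op": "arm_command", "data": {
  "commands": [
    [[0.01,0.05,0,0,0,0],[0.01,0.1,0,0,0,0]]
  ]
}}

```text
clock: 15.5
position: [0.5249, 0.02, 0.0391]
ee_rot: [0.472, -0.528, 0.529, -0.468]
ft_force: [-8.6, -18.7, 8.8]
grip_width: 0.003
```

```bash
python3 look.py j wrist top; python3 - <<'E'
import cv2
a=cv2.imread("pics/j_top.png")[140:205,310:390];b=cv2.imread("pics/top0.png")[140:205,310:390]
cv2.imwrite("pics/jc.png",cv2.resize(cv2.hconcat([b,a]),None,fx=5,fy=5,interpolation=cv2.INTER_CUBIC))
E
```

```text
15.5 [0.5249 0.02   0.0391] press [ 0.0464 -0.0857] F [ -8.58 -18.71   8.85] Fpress [19.55 -6.43]
wrist trig-side y-.085 [(-0.0167, 0.0123, 2032), (0.0235, 0.0547, 1353)] y-.045 [(-0.0168, 0.01, 1894), (0.028, 0.0402, 774), (0.0779, 0.0811, 55)]
 flask row 0.045 [(0.0812, 0.0818, 5)]
 flask row 0.06 []
 flask row 0.075 []
top trig-side y-.085 [] y-.045 []
 flask row 0.045 [(0.0593, 0.165, 178)]
 flask row 0.06 [(0.0593, 0.1649, 162)]
 flask row 0.075 [(0.0594, 0.1636, 175)]
```

View pics/jc.png

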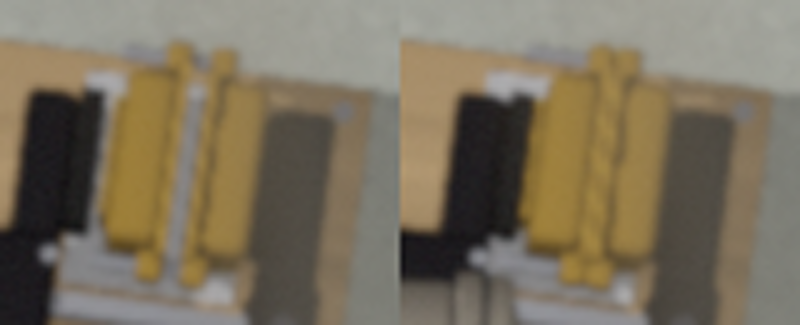

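Request:
{"op": "arm_command", "data": {
  "commands": [
    [[0,0,0,0,0,0],[0,0.02,0,0,0,0],[0,0.02,0,0,0,0]]
  ]
}}

```text
clock: 15.9
position: [0.5249, 0.02, 0.0391]
ee_rot: [0.472, -0.528, 0.529, -0.468]
ft_force: [-8.9, -17.6, 8.4]
grip_width: -0.002
```

```bash
python3 look.py k wrist
```

```text
15.9 [0.5249 0.02   0.0391] press [ 0.0464 -0.0857] F [ -8.93 -17.61   8.4 ] Fpress [18.5 -6.9]
wrist trig-side y-.085 [(-0.0168, 0.0117, 2026), (0.0235, 0.043, 1351), (0.052, 0.0554, 4)] y-.045 [(-0.0167, 0.0098, 1904), (0.0279, 0.0396, 776), (0.0778, 0.0813, 55)]
 flask row 0.045 [(0.0571, 0.0571, 1), (0.0813, 0.0827, 5)]
 flask row 0.06 []
 flask row 0.075 []
```

Request:
{"op": "arm_command", "data": {
  "commands": [
    [[-0.05,-0.5,0,0,0,0],[-0.1,-1.1,0,0,0,0],[-0.15,-1.7,0,0,0,0],[-0.2,-2.1,0,0,0,0],[-0.2,-2.2,0,0,0,0],[-0.2,-2.2,2,0,0,0],[-0.2,-2.2,6,0,0,0],[-0.2,-2.2,10,0,0,0],[0.8,-3.5,13,0,0,0],[1.8,-5,14,0,0,0],[2.9,-6.9,14,0,0,0],[2.9,-6.9,14,0,0,0],[2.9,-6.9,14,0,0,0]]
  ]
}}

```text
clock: 17.25
position: [0.5553, -0.0435, 0.1791]
ee_rot: [-0.471, 0.528, -0.528, 0.471]
ft_force: [-0.0, 0.8, -0.3]
grip_width: 0.002
```

```bash
python3 look.py l wrist scene
```

```text
17.25 [ 0.5553 -0.0435  0.1791] press [ 0.1061 -0.0484] F [-0.02  0.82 -0.32] Fpress [-0.81 -0.11]
wrist trig-side y-.085 [(-0.0164, 0.0117, 595), (0.0372, 0.0473, 182)] y-.045 [(-0.0164, 0.0117, 582), (0.0348, 0.0466, 183), (0.0791, 0.0861, 133)]
 flask row 0.045 [(0.0568, 0.1508, 1583), (0.1559, 0.1566, 10), (0.1605, 0.165, 56)]
 flask row 0.06 [(0.0568, 0.1512, 1565), (0.1557, 0.1569, 11), (0.1609, 0.1649, 56)]
 flask row 0.075 [(0.0567, 0.1512, 1576), (0.1561, 0.1568, 10), (0.1603, 0.165, 57)]
scene trig-side y-.085 [(-0.0184, 0.0097, 35), (0.0363, 0.0457, 14)] y-.045 [(-0.0177, 0.0106, 42), (0.0378, 0.0448, 15), (0.0797, 0.0845, 9)]
 flask row 0.045 [(0.0567, 0.1632, 175)]
 flask row 0.06 [(0.0561, 0.1635, 191)]
 flask row 0.075 [(0.0571, 0.164, 192)]
```

View pics/l_wrist.png

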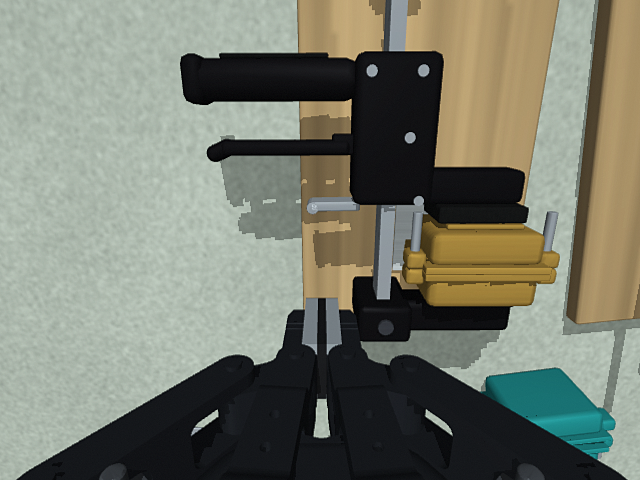

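```bash
python3 - <<'E'
from h import *
a=cv2.imread("pics/l_wrist.png")[205:320,395:570];cv2.imwrite("pics/lc.png",cv2.resize(a,None,fx=4.5,fy=4.5,interpolation=cv2.INTER_CUBIC))
c=load("pics/l_wrist.npz");w=cloud(c);p=topress(w)
for u in(470,500,525):
  print(u,[(v,round(float(p[v,u,0])*1000,1),round(float(w[v,u,2])*1000)) for v in range(258,290,2)])
E
```

```text
470 [(258, 113.7, 85), (260, 115.4, 84), (262, 117.1, 84), (264, 119.1, 83), (266, 119.6, 85), (268, 119.9, 88), (270, 121.8, 87), (272, 122.7, 88), (274, 125.0, 86), (276, 126.6, 86), (278, 127.4, 88), (280, 129.0, 87), (282, 132.3, 83), (284, 133.6, 84), (286, 135.3, 84), (288, 135.9, 86)]
500 [(258, 114.2, 84), (260, 115.6, 84), (262, 117.3, 83), (264, 119.5, 82), (266, 119.6, 85), (268, 120.6, 86), (270, 121.4, 88), (272, 123.0, 88), (274, 124.6, 87), (276, 125.6, 88), (278, 127.5, 88), (280, 129.3, 87), (282, 132.4, 83), (284, 133.4, 84), (286, 134.7, 85), (288, 136.2, 85)]
525 [(258, 113.7, 85), (260, 115.6, 84), (262, 117.7, 82), (264, 119.5, 81), (266, 119.9, 84), (268, 120.2, 87), (270, 121.3, 88), (272, 123.2, 87), (274, 125.0, 86), (276, 125.6, 88), (278, 127.8, 87), (280, 129.2, 87), (282, 132.1, 84), (284, 133.5, 84), (286, 134.9, 84), (288, 136.3, 85)]
```

View pics/lc.png

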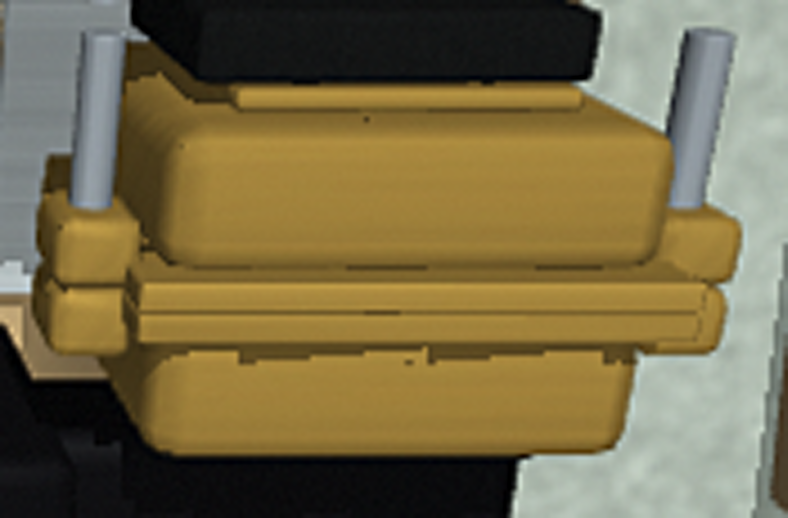

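Request:
{"op": "arm_command", "data": {
  "commands": [
    [[0,0,-2,0,0,0],[0,0,-5,0,0,0],[0,0,-8,0,0,0],[0,0,-10,0,0,0],[0,0,-11.5,0,0,0],[0,0,-12.8,0,0,0],[0,0,-13.3,0,0,0],[0,0,-13.3,0,0,0]]
  ]
}}

```text
clock: 18.15
position: [0.5554, -0.0438, 0.0461]
ee_rot: [-0.471, 0.528, -0.527, 0.471]
ft_force: [0.8, -0.7, 0.7]
grip_width: -0.004
```

```bash
python3 look.py m wrist
```

```text
18.15 [ 0.5554 -0.0438  0.0461] press [ 0.1064 -0.0483] F [ 0.78 -0.69  0.74] Fpress [0.6  0.85]
wrist trig-side y-.085 [(-0.0078, 0.0119, 2112), (0.0372, 0.0473, 755)] y-.045 [(-0.0078, 0.0118, 2082), (0.0348, 0.0474, 758), (0.0787, 0.0863, 577), (0.0943, 0.0999, 658)]
 flask row 0.045 [(0.0566, 0.1407, 5455)]
 flask row 0.06 [(0.0566, 0.151, 4305)]
 flask row 0.075 [(0.1503, 0.1516, 2)]
```

View pics/m_wrist.png

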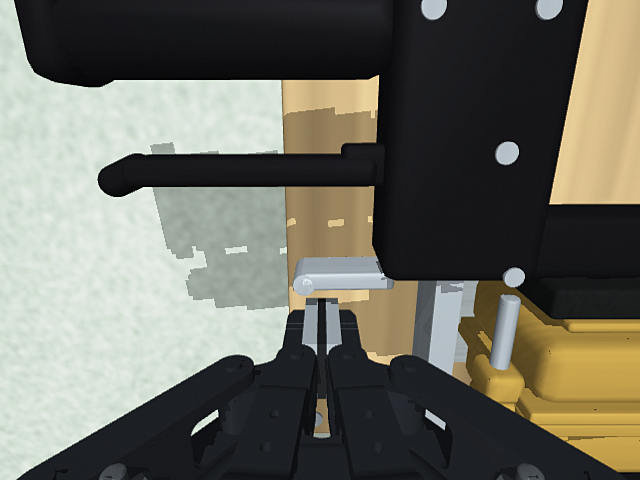

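Request:
{"op": "arm_command", "data": {
  "commands": [
    [[-0.05,0.3,0,0,0,0],[-0.03,0.6,0,0,0,0],[-0.01,0.8,0,0,0,0],[0.01,1.0,0,0,0,0],[0.03,1.2,0,0,0,0],[0.05,1.4,0,0,0,0],[0.07,1.6,0,0,0,0],[0.09,1.8,0,0,0,0],[0.1,1.9,0,0,0,0],[0.11,2.0,0,0,0,0]]
  ]
}}

```text
clock: 19.2
position: [0.5566, -0.0239, 0.0464]
ee_rot: [0.471, -0.528, 0.528, -0.471]
ft_force: [-0.1, -2.1, 0.8]
grip_width: 0.004
```

```bash
python3 look.py n wrist
```

```text
19.2 [ 0.5566 -0.0239  0.0464] press [ 0.0865 -0.0493] F [-0.09 -2.07  0.8 ] Fpress [2.07 0.14]
wrist trig-side y-.085 [(-0.0167, 0.0117, 2391), (0.0369, 0.0469, 715)] y-.045 [(-0.0168, 0.0117, 2288), (0.0344, 0.0472, 745), (0.0667, 0.0801, 1035)]
 flask row 0.045 [(0.0565, 0.1211, 4141)]
 flask row 0.06 [(0.0564, 0.1299, 4523)]
 flask row 0.075 [(0.0569, 0.0573, 8), (0.0781, 0.0815, 37)]
```

View pics/n_wrist.png

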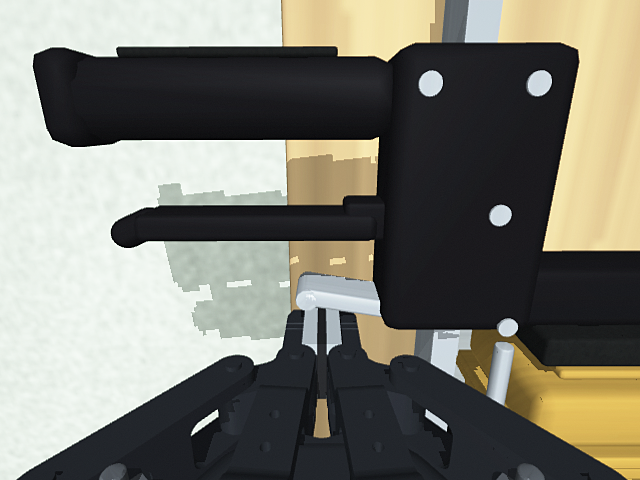

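Request:
{"op": "arm_command", "data": {
  "commands": [
    [[0.02,0.2,0,0,0,0],[0.04,0.4,0,0,0,0],[0.06,0.6,0,0,0,0],[0.09,0.8,0,0,0,0],[0.11,1.0,0,0,0,0]]
  ]
}}

```text
clock: 19.75
position: [0.5577, -0.0138, 0.0464]
ee_rot: [0.471, -0.528, 0.528, -0.471]
ft_force: [0.8, -1.8, 0.6]
grip_width: 0.0
```

Request:
{"op": "arm_command", "data": {
  "commands": [
    [[0.04,0.3,0,0,0,0],[0.07,0.6,0,0,0,0],[0.11,1.0,0,0,0,0],[0.16,1.4,0,0,0,0],[0.2,1.8,0,0,0,0],[0.25,2.2,0,0,0,0],[0.28,2.5,0,0,0,0]]
  ]
}}

```text
clock: 20.45
position: [0.5605, 0.0116, 0.0463]
ee_rot: [-0.471, 0.527, -0.527, 0.471]
ft_force: [0.6, -2.0, 0.7]
grip_width: -0.001
```

```bash
python3 look.py o wrist
```

```text
20.45 [0.5605 0.0116 0.0463] press [ 0.0507 -0.0494] F [ 0.58 -1.99  0.7 ] Fpress [1.91 0.8 ]
wrist trig-side y-.085 [(-0.0503, -0.022, 2326), (0.0033, 0.013, 716)] y-.045 [(-0.0505, -0.022, 2268), (0.001, 0.0131, 744), (0.0309, 0.0447, 1044)]
 flask row 0.045 [(0.0228, 0.0591, 2244), (0.0896, 0.0934, 458)]
 flask row 0.06 [(0.0227, 0.0593, 2227), (0.0896, 0.0973, 1051)]
 flask row 0.075 [(0.0228, 0.0242, 18), (0.0434, 0.0481, 54), (0.0899, 0.0999, 976)]
```

View pics/o_wrist.png

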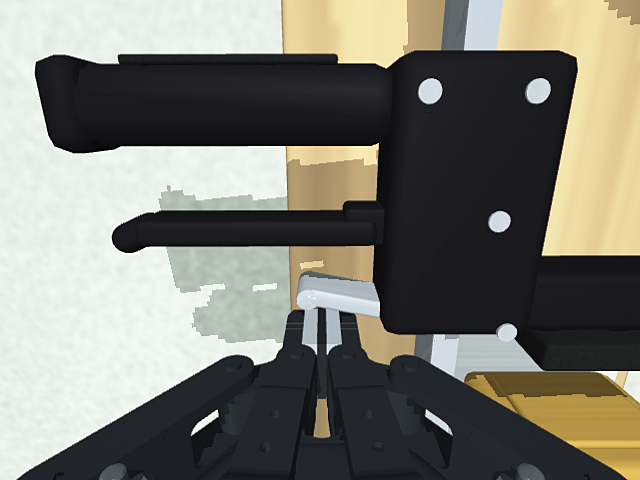

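Request:
{"op": "arm_command", "data": {
  "commands": [
    [[0.04,0.3,0,0,0,0],[0.07,0.6,0,0,0,0],[0.11,1.0,0,0,0,0],[0.16,1.4,0,0,0,0],[0.2,1.8,0,0,0,0],[0.25,2.2,0,0,0,0],[0.29,2.6,0,0,0,0],[0.33,3.0,0,0,0,0],[0.38,3.4,0,0,0,0],[0.42,3.8,0,0,0,0],[0.47,4.2,0,0,0,0],[0.51,4.6,0,0,0,0],[0.54,4.9,0,0,0,0],[0.57,5.1,0,0,0,0]]
  ]
}}

```text
clock: 21.9
position: [0.5662, 0.0626, 0.0463]
ee_rot: [-0.471, 0.528, -0.527, 0.471]
ft_force: [0.8, -2.1, 0.7]
grip_width: 0.002
```

Request:
{"op": "arm_command", "data": {
  "commands": [
    [[0.02,0.2,0,0,0,0],[0.04,0.4,0,0,0,0],[0.06,0.6,0,0,0,0]]
  ]
}}

```text
clock: 22.2
position: [0.5667, 0.0681, 0.0464]
ee_rot: [0.471, -0.528, 0.528, -0.471]
ft_force: [1.3, -2.1, -0.1]
grip_width: 0.005
```

Request:
{"op": "arm_command", "data": {
  "commands": [
    [[0.01,0.1,0,0,0,0],[0.02,0.2,0,0,0,0],[0.03,0.3,0,0,0,0]]
  ]
}}

```text
clock: 22.5
position: [0.567, 0.0711, 0.0463]
ee_rot: [0.471, -0.528, 0.528, -0.471]
ft_force: [0.9, -1.3, -0.3]
grip_width: -0.001
```

Request:
{"op": "arm_command", "data": {
  "commands": [
    [[0.01,0.1,0,0,0,0],[0.02,0.2,0,0,0,0],[0.03,0.3,0,0,0,0]]
  ]
}}

```text
clock: 22.8
position: [0.5673, 0.0729, 0.0463]
ee_rot: [0.471, -0.527, 0.528, -0.47]
ft_force: [0.2, -7.8, 0.9]
grip_width: -0.0
```

Request:
{"op": "arm_command", "data": {
  "commands": [
    [[0.01,0.1,0,0,0,0],[0.02,0.2,0,0,0,0],[0.03,0.3,0,0,0,0]]
  ]
}}

```text
clock: 23.1
position: [0.5673, 0.0734, 0.0462]
ee_rot: [0.471, -0.527, 0.529, -0.469]
ft_force: [-1.9, -14.1, 3.4]
grip_width: 0.002
```

```bash
python3 look.py p wrist top
```

```text
23.1 [0.5673 0.0734 0.0462] press [-0.0114 -0.0496] F [ -1.9  -14.11   3.43] Fpress [14.23 -0.31]
wrist trig-side y-.085 [(-0.1117, -0.0831, 2356), (-0.0578, -0.0474, 734)] y-.045 [(-0.1115, -0.0833, 2234), (-0.0606, -0.0477, 752), (-0.0308, -0.0181, 1024)]
 flask row 0.045 [(-0.0385, -0.0017, 2216)]
 flask row 0.06 [(-0.0384, -0.0023, 2253)]
 flask row 0.075 [(-0.0381, -0.0376, 12), (-0.0189, -0.013, 46)]
top trig-side y-.085 [] y-.045 []
 flask row 0.045 [(0.0926, 0.1644, 116)]
 flask row 0.06 [(-0.0353, -0.0116, 38), (0.0926, 0.1507, 95), (0.1542, 0.1648, 20)]
 flask row 0.075 [(-0.0348, -0.0005, 57), (0.0928, 0.1514, 97), (0.154, 0.164, 18)]
```

View pics/p_top.png

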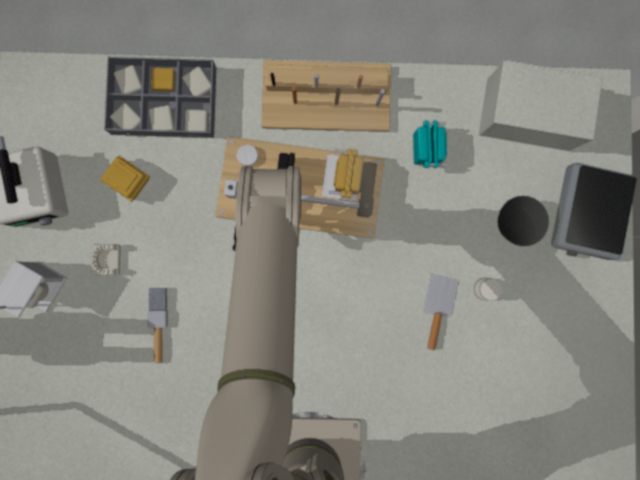

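Request:
{"op": "arm_command", "data": {
  "commands": [
    [[-0.03,-0.3,0,0,0,0],[-0.09,-0.8,0,0,0,0],[-0.15,-1.4,0,0,0,0],[-0.22,-2.0,0,0,0,0],[-0.3,-2.7,0,0,0,0],[-0.33,-3.0,0,0,0,0],[-0.33,-3.0,2,0,0,0],[-0.33,-3.0,6,0,0,0],[-1.3,-3.0,11,0,0,0],[-4,-3.0,15,0,0,0],[-6,-3.0,18,0,0,0],[-8,-3.0,20,0,0,0],[-8,-3.0,20,0,0,0],[-8,-3.0,20,0,0,0]]
  ]
}}

```text
clock: 24.6
position: [0.4877, 0.0474, 0.2465]
ee_rot: [-0.47, 0.528, -0.527, 0.472]
ft_force: [-0.6, -0.0, -0.3]
grip_width: -0.001
```

```bash
python3 look.py q wrist scene
```

```text
24.6 [0.4877 0.0474 0.2465] press [ 0.0234 -0.1258] F [-0.59 -0.01 -0.31] Fpress [ 0.07 -0.59]
wrist trig-side y-.085 [(-0.1117, -0.0831, 394), (-0.0574, -0.0477, 123)] y-.045 [(-0.1118, -0.0832, 378), (-0.0599, -0.0477, 125), (-0.016, -0.0095, 81)]
 flask row 0.045 [(-0.0379, -0.0025, 409), (0.0908, 0.1264, 414), (0.1291, 0.1492, 154), (0.1555, 0.1575, 10), (0.1612, 0.1647, 23)]
 flask row 0.06 [(-0.0379, -0.0026, 405), (0.0909, 0.1493, 572), (0.1553, 0.1565, 8), (0.1616, 0.1647, 25)]
 flask row 0.075 [(-0.038, -0.0025, 410), (0.0904, 0.1488, 564), (0.156, 0.1569, 8), (0.1615, 0.1649, 25)]
scene trig-side y-.085 [(-0.1129, -0.0841, 42), (-0.0586, -0.0487, 15)] y-.045 [(-0.1113, -0.0843, 40), (-0.0572, -0.0486, 18), (-0.0154, -0.0101, 12)]
 flask row 0.045 [(-0.038, -0.0026, 59), (0.0903, 0.1544, 114), (0.157, 0.165, 16)]
 flask row 0.06 [(-0.0376, -0.003, 55), (0.0911, 0.1481, 102), (0.1526, 0.1638, 22)]
 flask row 0.075 [(-0.0378, -0.0027, 65), (0.0903, 0.149, 107), (0.152, 0.1641, 25)]
```

View pics/q_wrist.png

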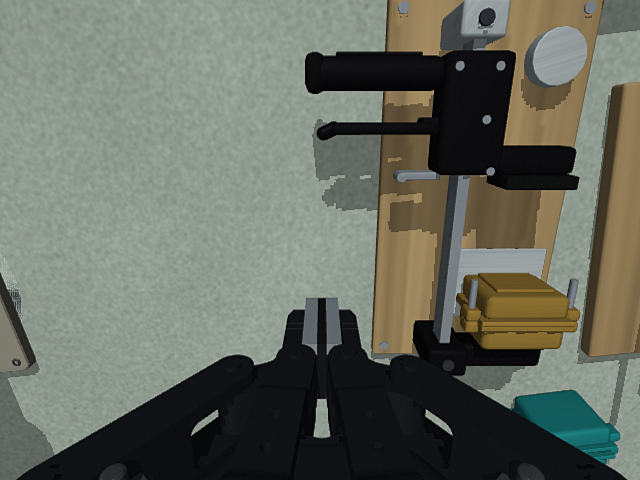

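View pics/q_scene.png

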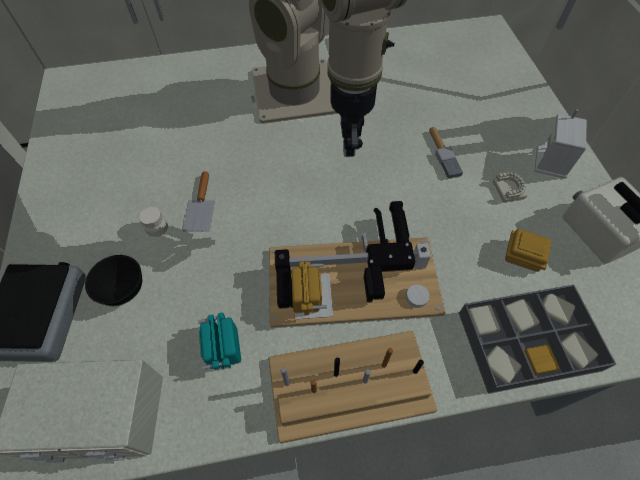

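```bash
python3 - <<'E'
from h import *
a=cv2.imread("pics/q_wrist.png")[260:370,440:600];cv2.imwrite("pics/qc.png",cv2.resize(a,None,fx=4.5,fy=4.5,interpolation=cv2.INTER_CUBIC))
E
```

```text
(no output)
```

View pics/qc.png

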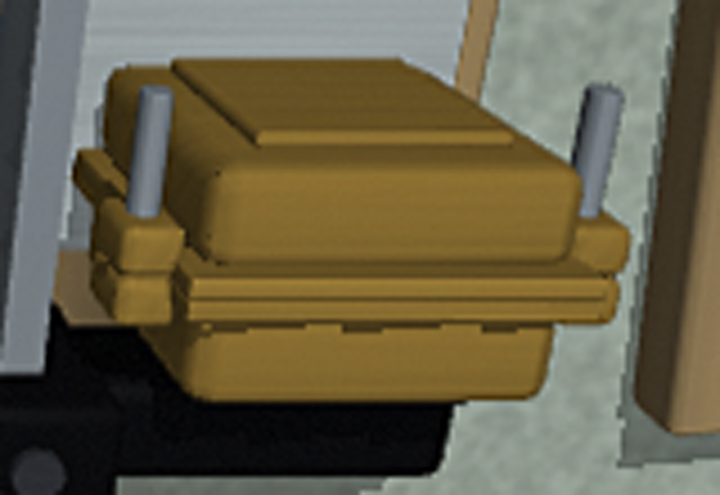

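The flask is shut rim to rim and standing against the fixed jaw.

```bash
python3 -c "
from workcell import manip;print(manip.hand_in())"
```

```text
the job is handed in; nothing more can be done
None
```

The flask is shut rim to rim, and the moving jaw is back against the bar's rear end block. I handed the job in at about 24.7 s.

- **Closing the flask:** I pumped the trigger four times with the closed fingers, pushing the trigger alone. The first three strokes ended at the trigger's own stop, at 21, 23 and 23 N. The last stalled at 18.5 to 19.5 N, about 0.14 rad. The close-up then showed the rims touching, with no gap in the depth readings.
- **Going back:** I pushed the release lever and kept it pushed while sliding the body back about 95 mm. At the end block the push force rose to 14 N and the body stopped moving.
- **Last checks:** The final pictures show:
  - the flask still shut against the fixed jaw;
  - the jaw face at about press x = −2.5 mm by the wrist and scene cameras and about −0.5 mm by the top camera, where 0 is expected; the offset is about the size of the calibration error;
  - lever and trigger returned to rest;
  - the tin and the other bench items apparently unmoved, by eye only;
  - the arm touching nothing.
- **Not confirmed:** I could not see inside the flask, so that the plaster mould is uncracked rests on the measured forces. The 23 N on strokes two and three was above the 15 to 20 N advised, but the flask was not yet shut then. All forces stayed below 27 N.

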